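# Clear the welding turntable and file the coupon

## Task

Lift the copper chill block off the weld coupon on the turntable and stand it upright on its two legs in the empty grey tray. Then lift the steel coupon out of the jaw on the freely spinning turntable and slide it fully home into the one empty pocket of the leaning rack, and let go of it. Do not tip the two steel rings riding on the turntable or let them fall off it, and do not disturb the other loose things on the table.

Things in the scene. Friction and masses are not known exactly. Their poses are not given: they have to be found in the camera images.
- turntable: Dull grey metal disc, 240 mm across, 15 mm thick, its top face 50 mm above the table, spinning freely about its upright centre line (light bearing, no drive, no lock): any sideways push turns it. Origin at the centre of its underside, 35 mm above the table; z up, x towards the jaw.
- jaw (a point): Centre of the jaw's floor, on the disc's top face 55 mm from its centre. The jaw is two dark steel blocks fixed to the disc, each 44 long (x), 12 wide (y), 22 mm high, with an open-ended 12 mm gap between them in which the coupon stands.
- coupon: Steel weld coupon, the only loose plate: 60 wide (x), 8 thick (y), 110 mm tall (z), about 0.4 kg, a dark flush weld line down its middle, alike on both faces and edges. Origin at the centre of its lower edge, z up its height. It stands loose on the disc in the jaw, its width along the turntable's x; the jaw covers its lowest 22 mm and the chill block its top 35 mm.
- chill_block: Copper saddle with a black knob, about 0.4 kg, 80 mm tall in all. Two legs 36 long (x), 10 thick (y), 35 mm tall, 14 mm apart, under a crown 36 x 34 x 12 mm. Origin midway between the feet, z up. It starts loose astride the coupon's top edge, the crown resting on it (origin 75 mm above the coupon's).
- chill_block_knob (a point): Middle of the chill block's upright round knob (22 mm across, 33 mm tall), on its axis, 66 mm above the feet: the place to grip.
- tray_in (a point): Centre of the inner floor of the fixed grey open tray (outside 120 x 90 mm, long along its x, 22 mm high, walls and floor 4 mm thick). z up.
- slot (a point): Centre of the inner floor of the rack's empty pocket, where the middle of the coupon's lower edge comes to rest. z points up out of the pocket along its depth, leaning 30 degrees from vertical towards the robot; y level, across the thin gap; x along its width. Inside: 11 mm across (y), 70 wide (x), 60 deep (z).
- slot_mouth (a point): Middle of the empty pocket's mouth, 60 mm from its floor up the leaning axis, level with the tops of the long walls; the narrow end walls are 80 mm tall on the robot side and 50 on the far side. A coupon fully home stands out 50 mm above the mouth. From there two flared lips, 70 mm wide, go up 10 mm more and open to about 26 mm. Rigid dark sheet steel.
- rack_base: Fixed rack's grey base plate, 150 x 200 x 6 mm, origin at the centre of its underside, z up. On it stand three pockets side by side along its y, 60 mm apart, all leaning alike; two hold fixed plates of the coupon's size, fully home, and one is empty. Which place is empty varies.
- pipe_stub: Bystander: short dark steel tube, 32 mm across, 40 mm high, standing loose on the turntable's disc across from the jaw. Origin at the centre of its underside.
- collar: Bystander: flat steel collar, 34 mm across, 14 mm high, lying loose on the turntable's disc across from the jaw. Origin at the centre of its underside.
- spray_can: Bystander: black can with a pale label, 60 mm across and 160 mm high, standing beyond the task area. Origin at the centre of its underside.
- hammer: Bystander: hammer lying beyond the task area.
- wrench: Bystander: wrench lying to the robot's right.
- steel_block: Bystander: bare steel block 50 x 40 x 30 mm lying near the robot, between tray and rack. Origin at the centre of its underside.
- grinding_disc: Bystander: brown grinding disc 100 mm across, 12 mm high, lying flat to the left of the turntable.
- tip_cup: Bystander: steel cup 70 mm across, 70 mm high, standing on the far left of the turntable.
There are look-alikes about, which are no part of the job. There is more than one size of the chill_block; the job needs the middle-sized.

How it is judged (in metres and radians):
On the way, in this order (a step that is already met when the one before it is completed fails the run):
1. the chill block stands upright and released in the tray while the coupon still stands on the turntable (x of chill_block in the frame of tray_in between -0.046 and 0.046 m and y of chill_block in the frame of tray_in between -0.032 and 0.032 m and z of chill_block in the frame of tray_in between -0.004 and 0.006 m and angle between chill_block's own z axis and vertical below 0.12 rad and contact force between the fingers and chill_block below 0.05 N and angle between coupon's own z axis and vertical below 0.2 rad and height (world z) of coupon below 0.06 m and horizontal distance between coupon and turntable below 0.08 m), for 0.2 s.
2. the coupon is lifted clear of the turntable's jaw (height (world z) of coupon above 0.085 m), for 0.1 s.
3. the coupon is fully home in the empty pocket (x of coupon in the frame of slot between -0.009 and 0.009 m and y of coupon in the frame of slot between -0.004 and 0.004 m and z of coupon in the frame of slot between -0.004 and 0.006 m and angle between the z axis of coupon and the z axis of slot, either way round below 0.15 rad and angle between the y axis of coupon and the y axis of slot, either way round below 0.2 rad), for 0.2 s.
At the end, for the whole second after the job is handed in: The coupon is in the rack's empty pocket, its lower edge within 6 mm of the pocket's floor, within 9 mm along the pocket's width and 4 mm across it, leaning with the pocket (within 0.15 rad); the chill block stands upright (within 0.12 rad) on the tray's floor; both are released and at rest (all of step 3 and x of chill_block in the frame of tray_in between -0.046 and 0.046 m and y of chill_block in the frame of tray_in between -0.032 and 0.032 m and z of chill_block in the frame of tray_in between -0.004 and 0.006 m and angle between chill_block's own z axis and vertical below 0.12 rad and contact force between the fingers and chill_block below 0.05 N and contact force between the fingers and coupon below 0.05 N and linear speed of each of coupon, chill_block below 0.02 m/s); the robot touches nothing.
It fails at once if a ring riding on the turntable tips over or falls off (angle between any of pipe_stub, collar's own z axis and vertical above 0.6 rad or height (world z) of any of pipe_stub, collar below 0.04 m).
It fails at once if another loose thing on the table is pushed more than 30 mm (distance of any of spray_can, hammer, wrench, steel_block, grinding_disc, tip_cup from where it was at the start of the episode above 0.03 m).
It also fails if it takes over 58 s, if anything falls off the work surface, if the arm or the gripper's body presses on something with over 40 N, if the wrist force passes 120 N, or if a joint passes its speed limit or range.

## Robot

A 6-joint arm with a two-finger parallel gripper is mounted at the origin on the work surface. World frame = base frame: x ahead of the robot, y to its left, z up, the work surface at z = 0. Lengths are in mm, angles in degrees, forces in N, time in s.
With the tool pointing down it reaches from about 300 to 750 mm from the base axis. Payload 8.5 kg.
Tool frame: the origin (TCP) lies midway between the tips of the shut fingers; the grasp point (between the pads) lies 19 mm behind it; z points along the fingers, y is the line along which they close (so a half turn about z gives the same grasp; the last joint's range is limited). The gripper opens to 88 mm and grips with 3 to 60 N. Pads are 18 mm wide; open, the fingers measure 123 mm over their backs; the gripper's body (75 mm by 187 mm) begins 45 mm behind the grasp point.
Start: joints at [50.747, 21.807, 74.336, -0, 83.858, -12.336], TCP at [248.978, 490.398, 238.748] pointing down, gripper open.
Joint ranges: [-178.18, 178.18], [-50.72, 133.34], [12.68, 142.11], [-81.47, 261.47], [9.98, 163.14], [-165.26, 165.26]. Speed limits (degrees/s): [136.94, 136.94, 180, 180, 180, 180].

## Interface

Orientations are given as [roll, pitch, yaw] about the fixed x, y, z axes, in that order (R = Rz(yaw) Ry(pitch) Rx(roll)).
In Python, from station import env gives the robot as it stands.
- The arm moves only by the shell command python3 -m jog 'ROWS' [OPENING] [FORCE]. ROWS is JSON, a list of rows, each a list of 4 numbers: the shift along the tool's x, y, z in units of 0.4 m (1.0 is 0.4 m), then the turn about the tool's z in units of pi/2 rad (1.0 is pi/2 rad). In form: [[tx, ty, tz, yaw], ...]. A call has 1 to 20 rows; each row is the pose to reach, as a shift and turn from the pose commanded when the call began, along the tool's axes at that moment; what a row does not reach only later rows make up. A row lasts 1/12 s, in which the tool goes at most 41.7 mm and 7.16 degrees, less where a joint would pass 70% of its speed; a pose out of reach is approached as far as the arm can. A call with a number of a shift or a turn outside -1 to 1 is refused whole. A call with a gripper value outside its range is refused whole. OPENING is the closure, from -1 (fully open) to 1 (shut), set as the call begins (- or left out, the last holds). The fingers move at their own pace and stop on an object; FORCE is the grip in N (left out, the last holds). Time passes only in rows, so rows that repeat a pose let the fingers close. It gives the time, the measured TCP pose, the force, the opening and the grip force at its end, in the units of the state.
- env.observe(): the state, without advancing time (a new reading comes with each control period).
- env.snapshot(name): name is "scene" or "top" or "wrist"; returns the picture (480x640x3 uint8, red, green, blue); there is no depth.
- env.camera_info(name): a dict with "mtx" (3x3 intrinsics, pixels), "R" (3x3) and "t" (3): a world point X has camera coordinates R X + t. Camera axes: x right, y down, z forward; pixel columns grow to the right and rows downward; lengths in mm; the calibration is good to about 2 mm. The wrist camera is an equidistant fisheye: a pixel r from the principal point sees the ray r / f radians off the axis. A picture is of the moment at which its call begins: read the wrist's pose just before it. camera_info takes no time and is no camera call; for the wrist camera it gives the pose at the moment of the call.
- env.close_job(): hands the job in; it is judged then, once.
The state is a dict: "time": time; "joint_pos": joint angles; "qd": joint speeds; "effort": joint torques, N m; "tool_pos": TCP position; "orientation": TCP orientation; "force": force on the tool from outside, world axes, zero at the start; "ft_torque": the same for the moment, N m; "grip_width": finger opening in mm; "gripper_force": force on a finger pad.
Only numpy, scipy, OpenCV 4.12 (cv2) and the standard library are available. Lean on these libraries where they do the work, as an engineer would, in place of code of your own. Each camera call takes 0.05 s, during which the arm holds its last target. There are 200 camera calls.

## Working session

There is one attempt and no reset: what is moved stays moved. The work goes in short steps, Python scripts to look and compute and a shell command to move; the robot and the scene stay as the last step left them, time stands still between calls to the robot, and variables do not carry over. Pictures are saved under pics/ and viewed, at most 10 in all, crops included, and the job is handed in when it is done.

```bash
ls; mkdir -p pics
python3 - <<'E'
from station import env
import cv2, numpy as np
for n in("scene","top"):
    im=env.snapshot(n); cv2.imwrite(f"pics/{n}0.png",im[:,:,::-1]); i=env.camera_info(n); print(n,np.round(i["mtx"],1).tolist(),np.round(i["R"],4).tolist(),np.round(i["t"],1).tolist())
print(env.observe())
E
```

```text
pics
scene [[520.1, 0.0, 322.0], [0.0, 520.1, 236.7], [0.0, 0.0, 1.0]] [[-0.7558, 0.6548, -0.0082], [0.5185, 0.5907, -0.6183], [-0.4, -0.4715, -0.7859]] [386.3, -252.9, 1549.1]
top [[610.2, 0.0, 320.8], [0.0, 610.2, 235.3], [0.0, 0.0, 1.0]] [[0.0028, -0.9999, 0.0106], [-0.989, -0.0043, -0.1477], [0.1477, -0.01, -0.989]] [53.8, 555.8, 1677.5]
{'time': 0.1, 'joint_pos': array([ 5.07454698e+01,  2.18385944e+01,  7.43774022e+01,  1.88938398e-03,
        8.38578356e+01, -1.23356957e+01]), 'qd': array([-0.07491559, -0.16632374, -0.07114152, -0.04190983, -0.10354625,
        0.04111243]), 'effort': array([ 4.08091990e-03, -4.38648462e+01, -2.24908412e+01,  7.15017761e-02,
        3.42678954e-02, -7.91416596e-05]), 'tool_pos': array([248.84221034, 490.22396134, 238.20349474]), 'orientation': array([-1.79928274e+02, -1.76083417e-02,  1.53080951e+02]), 'force': array([-0.17655902, -0.98136859, -0.33348194]), 'ft_torque': array([-0.02583082,  0.06748188, -0.02851023]), 'gripper_force': 0.0, 'grip_width': 88.11217517730752}
```

View pics/scene0.png

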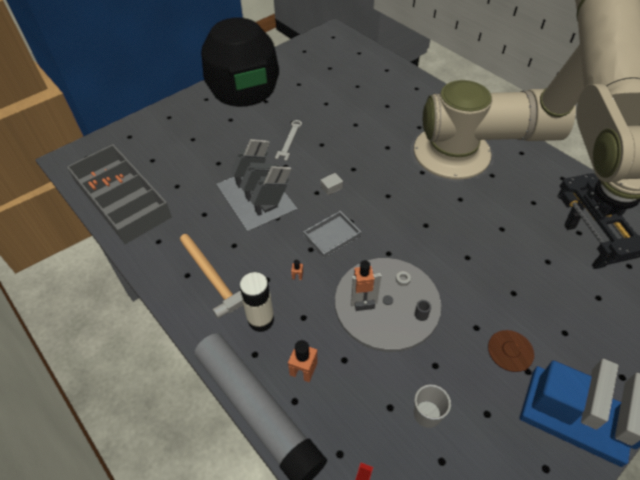

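View pics/top0.png

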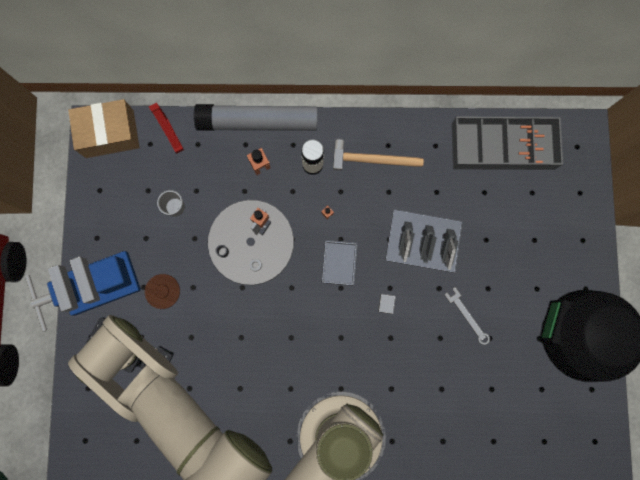

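The scene picture shows the turntable at scene (388,303) / top (250,241), the tray at (332,232) / (340,262), and the rack at (256,195) / (424,240). There are three chill-block candidates:
- Scene (364,275) / top (259,216), astride the coupon in the jaw.
- Scene (303,360) / top (259,158), larger and on the table.
- Scene (297,269) / top (327,211), tiny and on the table.

The one astride the coupon is the middle-sized one. I'll confirm it in a crop and measure.

```bash
cat > h.py <<'E'
from station import env
import cv2, numpy as np
def ray(info,px,fish=False):
    K=np.array(info["mtx"]);R=np.array(info["R"]);t=np.array(info["t"])
    x=(px[0]-K[0,2])/K[0,0];y=(px[1]-K[1,2])/K[1,1]
    if fish:
        r=np.hypot(x,y); s=np.sin(r)/r if r>1e-9 else 1; d=np.array([x*s,y*s,np.cos(r)])
    else: d=np.array([x,y,1.])
    d=R.T@d; return -R.T@t, d/np.linalg.norm(d)
def onz(info,px,z,fish=False):
    c,d=ray(info,px,fish); return c+d*(z-c[2])/d[2]
def tri(a,b):
    (c1,d1),(c2,d2)=a,b
    s=np.linalg.lstsq(np.c_[d1,-d2],c2-c1,rcond=None)[0]
    p,q=c1+s[0]*d1,c2+s[1]*d2; return (p+q)/2,np.linalg.norm(p-q)
E
python3 - <<'E'
from h import *
S=cv2.imread("pics/scene0.png");T=cv2.imread("pics/top0.png")
si,ti=env.camera_info("scene"),env.camera_info("top")
def orange(im,box):
    x0,y0,x1,y1=box;h=cv2.cvtColor(im[y0:y1,x0:x1],cv2.COLOR_BGR2HSV)
    m=cv2.inRange(h,(3,110,90),(18,255,255));ys,xs=np.nonzero(m);return (xs.mean()+x0,ys.mean()+y0,len(xs))
for nm,b,c in(("mid",(345,255,385,295),(245,200,275,235)),("big",(280,335,325,385),(240,145,275,175)),("small",(285,258,308,280),(318,203,336,220))):
    o,p=orange(S,b),orange(T,c);print(nm,o,p,tri(ray(si,o),ray(ti,p)))
def dark(im,box,thr=45):
    x0,y0,x1,y1=box;g=im[y0:y1,x0:x1].max(2);ys,xs=np.nonzero(g<thr);return (xs.mean()+x0,ys.mean()+y0,len(xs))
o,p=dark(S,(354,257,376,276)),dark(T,(248,205,270,222));print("knob",o,p,tri(ray(si,o),ray(ti,p)))
# disc
h=cv2.cvtColor(T,cv2.COLOR_BGR2GRAY);m=((h>120)).astype(np.uint8)[195:290,200:300]
cs=max(cv2.findContours(m,0,1)[0],key=cv2.contourArea);e=cv2.fitEllipse(cv2.convexHull(cs));print("disc",e,onz(ti,(e[0][0]+200,e[0][1]+195),50))
a=cv2.resize(S[225:350,320:450],None,fx=4,fy=4,interpolation=2)[:, :]
b=cv2.resize(T[195:285,310:475],None,fx=4.8,fy=4.8,interpolation=2)[:, :]
cv2.imwrite("pics/c1.png",a[:500,:520]);cv2.imwrite("pics/c2.png",b)
E
```

```text
mid (np.float64(363.9077380952381), np.float64(280.8720238095238), 336) (np.float64(259.6909090909091), np.float64(217.86363636363637), 110) (array([585.54962994, 220.54489739, 142.17551772]), np.float64(3.0391532236183925))
big (np.float64(302.5692007797271), np.float64(363.71150097465886), 513) (np.float64(258.22346368715085), np.float64(160.9776536312849), 179) (array([772.49811794, 237.50262047,  29.55211612]), np.float64(1.849332987319633))
small (np.float64(296.9130434782609), np.float64(271.1913043478261), 115) (np.float64(327.02), np.float64(212.46), 50) (array([625.44797125,  38.11611566,  15.94176266]), np.float64(0.6217082843804349))
knob (np.float64(364.2952380952381), np.float64(267.67619047619047), 105) (np.float64(258.2307692307692), np.float64(214.7948717948718), 39) (array([585.69789353, 219.39049125, 189.58046376]), np.float64(1.1988425463444892))
disc ((50.18058395385742, 46.919376373291016), (83.52843475341797, 85.46916961669922), 61.364559173583984) [534.57525235 253.12764842  50.        ]
```

View pics/c1.png

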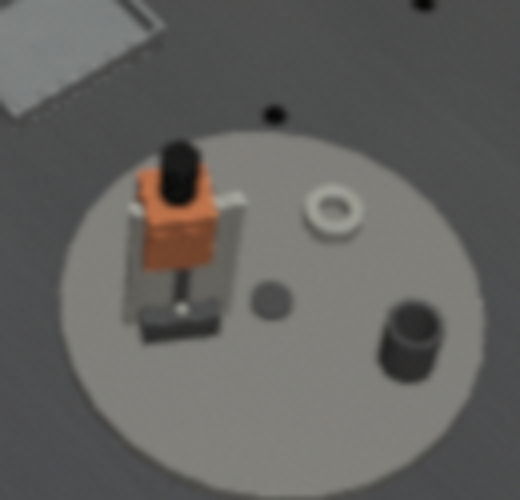

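View pics/c2.png

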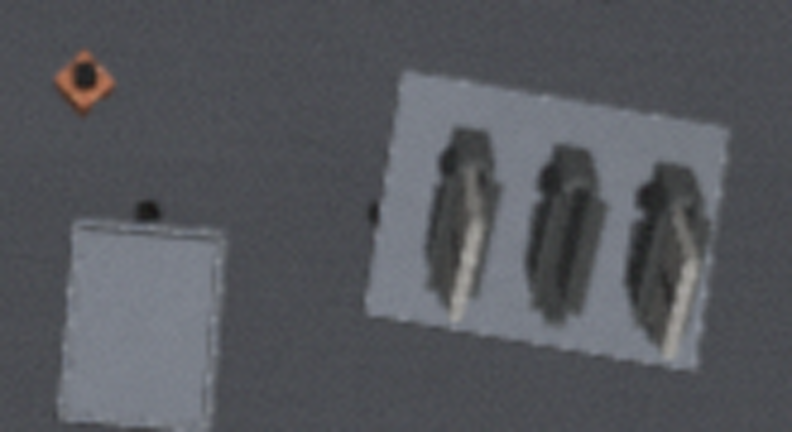

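The crops confirm it. The copper block with the black knob (scene ≈364,275) sits astride the coupon, knob height 190 mm against 191 expected. The middle rack pocket, crop (565,235), is empty. The rings are the collar at crop (333,210) and the tube at (410,340), across from the jaw. Next I'll get the tray and rack base, and the shift to a look pose.

```bash
cat >> h.py <<'E'
def shift(target,yang=None):
    """world TCP target, closing-line world angle deg -> tool axis units"""
    o=env.observe();r=np.radians(o["orientation"]);from scipy.spatial.transform import Rotation as Ro
    R=Ro.from_euler("xyz",r).as_matrix();d=R.T@(np.array(target)-o["tool_pos"])/400
    a=np.degrees(np.arctan2(R[1,1],R[0,1]));t=0
    if yang is not None: t=-((yang-a+90)%180-90)/90
    print("shift",np.round(d,4),"turn",round(t,4),"y ang",round(a,2),"j6",o["joint_pos"][5],"t",o["time"])
E
python3 - <<'E'
from h import *
T=cv2.imread("pics/top0.png");ti=env.camera_info("top")
c=lambda p:(p[0]/4.8+310-.4,p[1]/4.8+195-.4)
R=[onz(ti,c(p),6)[:2] for p in((403,72),(730,128),(697,370),(366,314))];R=np.array(R)
print("rack",R.mean(0),[np.linalg.norm(R[i]-R[i-1]) for i in range(4)],"y ang",np.degrees(np.arctan2(*(R[0]+R[3]-R[1]-R[2])[::-1])))
g=cv2.cvtColor(T,cv2.COLOR_BGR2HSV);m=cv2.inRange(cv2.cvtColor(T,cv2.COLOR_BGR2GRAY),105,255)[235:292,315:365]
q=cv2.minAreaRect(max(cv2.findContours(m,0,1)[0],key=cv2.contourArea));b=cv2.boxPoints(q)+[315,235]
B=np.array([onz(ti,p,20)[:2] for p in b]);print("tray",B.mean(0),[np.linalg.norm(B[i]-B[i-1]) for i in range(4)],B.round(0).tolist())
shift((560,215,330),57)
E
```

```text
rack [ 546.94906758 -241.24557114] [np.float64(148.81634767516869), np.float64(199.51518864171055), np.float64(148.1626471512017), np.float64(199.39326705250892)] y ang 80.46729994953098
tray [481.30705544   3.16572487] [np.float64(90.32528578652872), np.float64(118.56513312655761), np.float64(91.24666250976958), np.float64(118.55175033045244)] [[426.0, 54.0], [544.0, 43.0], [536.0, -48.0], [418.0, -36.0]]
shift [-1.005  -0.2616 -0.2295] turn 0.0676 y ang 63.08 j6 -12.335695685337544 t 0.1
```

```bash
python3 -m jog '[[0,0,-0.23,0],[0,0,-0.23,0],[0,0,-0.23,0],[-1,-0.26,-0.23,0.068],[-1,-0.26,-0.23,0.068],[-1,-0.26,-0.23,0.068],[-1,-0.26,-0.23,0.068],[-1,-0.26,-0.23,0.068],[-1,-0.26,-0.23,0.068],[-1,-0.26,-0.23,0.068],[-1,-0.26,-0.23,0.068],[-1,-0.26,-0.23,0.068],[-1,-0.26,-0.23,0.068],[-1,-0.26,-0.23,0.068],[-1,-0.26,-0.23,0.068],[-1,-0.26,-0.23,0.068],[-1,-0.26,-0.23,0.068]]' -1 20
python3 - <<'E'
from h import *
i=env.camera_info("wrist");im=env.snapshot("wrist");cv2.imwrite("pics/w1.png",im[:,:,::-1])
R=np.array(i["R"]);print(i["mtx"],-R.T@np.array(i["t"]),R.round(3))
import json;json.dump({k:np.array(v).tolist() for k,v in i.items() if k in("mtx","R","t")},open("w1.json","w"))
shift((585.6,219.5,176))
E
```

```text
time: 1.52
tool_pos: [557.8, 217.5, 330.9]
orientation: [180.0, -0.0, 147.0]
force: [0.1, 0.4, 0.3]
grip_width: 87.9
gripper_force: 0.0
[[371.64829954   0.         316.16929206]
 [  0.         371.64829954 242.41336442]
 [  0.           0.           1.        ]] [497.83036463 255.84001787 477.07782549] [[ 0.544  0.839  0.001]
 [ 0.807 -0.523  0.276]
 [ 0.232 -0.149 -0.961]]
shift [-0.056   0.0418  0.3877] turn 0 y ang 57.06 j6 -47.06307675621837 t 1.5667
```

View pics/w1.png

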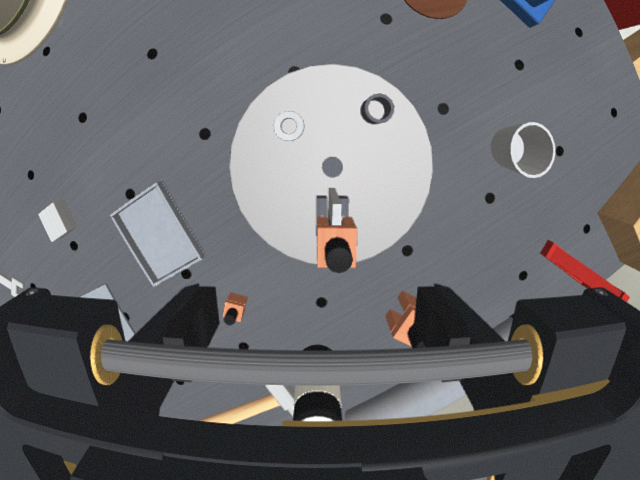

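The wrist picture shows the knob at (339,255) on the copper crown, with the hub at (332,167) and the coupon and jaw at (333,207) just off vertical in the image. The tray is at (157,233).

Run:
```python
from h import *
import json
i=json.load(open("w1.json"));im=cv2.imread("pics/w1.png")
m=(im[:,:,:].max(2)<60).astype(np.uint8);n,l,st,ce=cv2.connectedComponentsWithStats(m)
k=l[255,339];print("knob blob",st[k],ce[k]);print("mid axis z~190",onz(i,ce[k],190,True))
x,y,w,h,_=st[k]
print("top far rim->",onz(i,(ce[k][0],y+h-w/2+.5),205,True))
print("hub",onz(i,(332.5,167),50,True))
h2=cv2.cvtColor(im,cv2.COLOR_BGR2GRAY);mm=(h2>170).astype(np.uint8);mm[:60]=0;mm[262:]=0;mm[:,:225]=0;mm[:,440:]=0
c=max(cv2.findContours(mm,0,1)[0],key=cv2.contourArea)
P=np.array([onz(i,p[0],50,True)[:2] for p in c if p[0][1]<215]);A=np.c_[2*P,np.ones(len(P))]
for _ in range(4):
    s=np.linalg.lstsq(A,(P**2).sum(1),rcond=None)[0];r=np.sqrt(s[2]+s[0]**2+s[1]**2);e=np.hypot(*(P-s[:2]).T)-r;P=P[abs(e)<3];A=np.c_[2*P,np.ones(len(P))]
print("disc c",s[:2],r)
m2=cv2.inRange(cv2.cvtColor(im,cv2.COLOR_BGR2HSV),(3,110,90),(18,255,255))[215:275,305:370];q=cv2.minAreaRect(cv2.findNonZero(m2));print(q)
# jaw block outer ends (far from camera): top faces z=72
for p in((321,197),(344,197),(333,190)):print(p,onz(i,p,72,True).round(1))
```

```text
knob blob [325 238  27  35 713] [337.69424965 254.90042076]
mid axis z~190 [585.43710829 220.25970195 190.        ]
top far rim-> [584.38050328 219.92541204 205.        ]
hub [535.57276071 254.1389706   50.        ]
disc c [534.41677361 254.22532878] 117.97172748496615
((31.498703002929688, 27.044078826904297), (38.39516067504883, 49.03761672973633), 1.6846843957901)
(321, 197) [554.8 225.7  72. ]
(344, 197) [568.5 247.1  72. ]
(333, 190) [555.3 241.   72. ]
```

```bash
python3 -m jog '[[-0.054,0.0425,0.1,0.011],[-0.054,0.0425,0.1,0.011],[-0.054,0.0425,0.2,0.011],[-0.054,0.0425,0.3,0.011],[-0.054,0.0425,0.385,0.011],[-0.054,0.0425,0.385,0.011],[-0.054,0.0425,0.385,0.011]]' && python3 -m jog '[[0,0,0,0],[0,0,0,0],[0,0,0,0],[0,0,0,0],[0,0,0,0],[0,0,0,0],[0,0,0,0],[0,0,0,0],[0,0,0,0],[0,0,0,0]]' 1 25
```

```text
time: 2.15
tool_pos: [585.2, 219.6, 176.9]
orientation: [-179.9, -0.1, 146.0]
force: [-0.2, 1.1, 1.0]
grip_width: 88.0
gripper_force: 0.0
time: 2.98
tool_pos: [585.9, 219.1, 176.7]
orientation: [-180.0, -0.0, 146.0]
force: [-0.1, 0.4, 0.1]
grip_width: 23.5
gripper_force: 0.3
```

```bash
python3 -m jog '[[0,0,0,0],[0,0,0,0],[0,0,0,0],[0,0,0,0]]' 1 30 && python3 -m jog '[[0,0,-0.02,0],[0,0,-0.04,0],[0,0,-0.06,0],[0,0,-0.08,0],[0,0,-0.12,0],[0,0,-0.16,0],[0,0,-0.2,0],[0,0,-0.22,0],[0,0,-0.22,0]]';python3 - <<'E'
from h import *
shift((481,2,130),85); shift((481,2,130))
E
```

```text
time: 3.32
tool_pos: [585.9, 219.1, 176.7]
orientation: [-180.0, -0.0, 146.0]
force: [-0.4, 0.5, -0.9]
grip_width: 20.9
gripper_force: 29.9
time: 4.07
tool_pos: [586.4, 219.2, 267.1]
orientation: [179.8, 0.2, 146.0]
force: [-0.1, 0.1, -2.6]
grip_width: 21.0
gripper_force: 29.9
shift [-0.0844 -0.5985  0.3413] turn -0.3225 y ang 55.98 j6 -46.30083830528989 t 4.0667
shift [-0.0844 -0.5985  0.3413] turn 0 y ang 55.98 j6 -46.30083830528989 t 4.0667
```

```bash
python3 -m jog '[[-0.02,-0.1,0,0],[-0.03,-0.2,0,-0.07],[-0.045,-0.3,0,-0.14],[-0.06,-0.4,0.03,-0.2],[-0.07,-0.5,0.1,-0.26],[-0.0844,-0.55,0.2,-0.32],[-0.0844,-0.5985,0.28,-0.3225],[-0.0844,-0.5985,0.34,-0.3225],[-0.0844,-0.5985,0.38,-0.3225],[-0.0844,-0.5985,0.38,-0.3225],[-0.0844,-0.5985,0.38,-0.3225],[-0.0844,-0.5985,0.38,-0.3225]]';python3 - <<'E'
from h import *
i=env.camera_info("wrist");im=env.snapshot("wrist");cv2.imwrite("pics/w2.png",im[:,:,::-1])
g=cv2.cvtColor(im,cv2.COLOR_RGB2GRAY)
import json;json.dump({k:np.array(v).tolist() for k,v in i.items() if k in("mtx","R","t")},open("w2.json","w"))
shift((481,2,57))
R=np.array(i["R"]);K=i["mtx"]
E
```

```text
time: 5.07
tool_pos: [480.6, 1.8, 113.7]
orientation: [-180.0, 0.1, 175.0]
force: [-0.9, 0.5, -3.6]
grip_width: 20.9
gripper_force: 29.9
shift [-0.0004  0.0005  0.1423] turn 0 y ang 85.03 j6 -98.95481219469995 t 5.1167
```

View pics/w2.png

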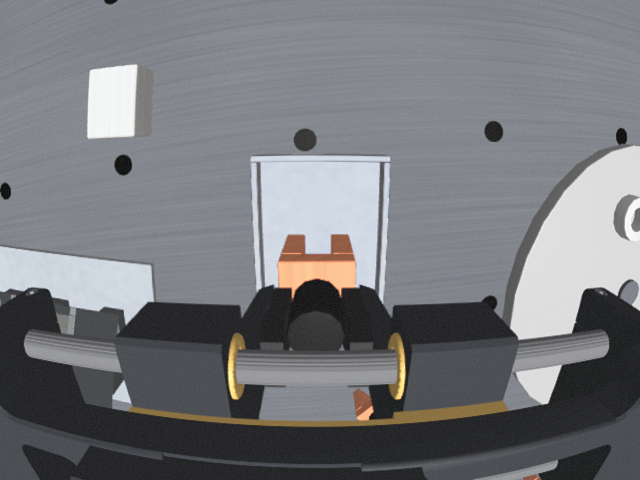

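The block hangs upright and centred over the tray, legs at (292–343,245) between the walls at 252 and 390. I'll lower it slowly and let go.

```bash
python3 -m jog '[[0,0,0.03,0],[0,0,0.06,0],[0,0,0.09,0],[0,0,0.11,0],[0,0,0.125,0],[0,0,0.135,0],[0,0,0.14,0],[0,0,0.143,0],[0,0,0.143,0],[0,0,0.143,0]]'
```

```text
time: 5.95
tool_pos: [480.3, 1.7, 56.0]
orientation: [-180.0, 0.1, 175.0]
force: [-0.6, 1.1, -1.1]
grip_width: 21.1
gripper_force: 29.9
```

```bash
python3 -m jog '[[0,0,0,0],[0,0,0,0],[0,0,0,0],[0,0,0,0],[0,0,0,0]]' -1 && python3 -m jog '[[0,0,-0.02,0],[0,0,-0.06,0],[0,0,-0.1,0],[0,0,-0.15,0],[0,0,-0.2,0],[0,0,-0.2,0],[0,0,-0.2,0],[0,0,-0.2,0]]';python3 - <<'E'
from h import *
im=env.snapshot("scene");cv2.imwrite("pics/s1.png",cv2.resize(im[190:330,280:440],None,fx=4,fy=4,interpolation=2)[:,:,::-1])
shift((590,-247,290),80.5);shift((590,-247,290))
E
```

```text
time: 6.37
tool_pos: [480.0, 1.7, 55.6]
orientation: [-180.0, 0.0, 175.0]
force: [0.5, 0.1, -0.6]
grip_width: 52.2
gripper_force: 0.0
time: 7.03
tool_pos: [479.6, 1.8, 135.1]
orientation: [180.0, -0.0, 175.0]
force: [-0.2, 1.0, -0.1]
grip_width: 88.2
gripper_force: 0.0
shift [-0.329  -0.5956 -0.3887] turn 0.05 y ang 85.0 j6 -98.9593415778521 t 7.0833
shift [-0.329  -0.5956 -0.3887] turn 0 y ang 85.0 j6 -98.9593415778521 t 7.0833
```

View pics/s1.png

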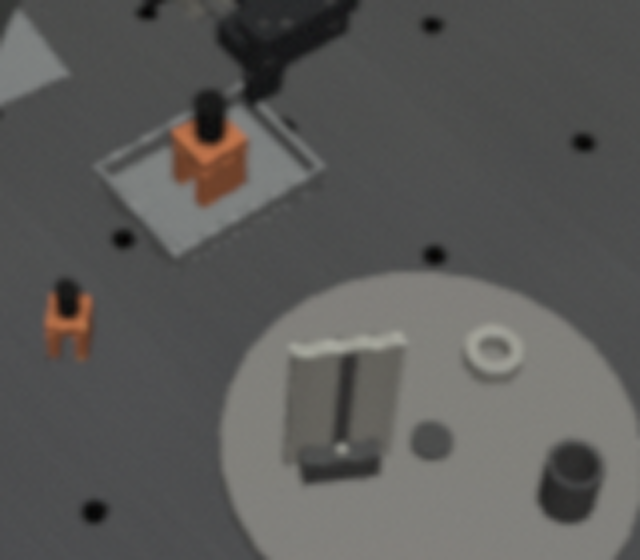

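The block stands upright and free in the tray (crop 210,150), and the coupon still stands in the jaw (345,410). Now I'll look over the rack.

```bash
python3 -m jog '[[0,0,-0.1,0],[0,0,-0.2,0],[0,0,-0.3,0],[-0.33,-0.6,-0.39,0.05],[-0.33,-0.6,-0.39,0.05],[-0.33,-0.6,-0.39,0.05],[-0.33,-0.6,-0.39,0.05],[-0.33,-0.6,-0.39,0.05],[-0.33,-0.6,-0.39,0.05],[-0.33,-0.6,-0.39,0.05],[-0.33,-0.6,-0.39,0.05],[-0.33,-0.6,-0.39,0.05],[-0.33,-0.6,-0.39,0.05]]';python3 - <<'E'
from h import *
i=env.camera_info("wrist");im=env.snapshot("wrist");cv2.imwrite("pics/w3.png",im[:,:,::-1])
import json;json.dump({k:np.array(v).tolist() for k,v in i.items() if k in("mtx","R","t")},open("w3.json","w"))
cv2.imwrite("pics/w3c.png",cv2.resize(im[110:310,180:460],None,fx=2.8,fy=2.8,interpolation=2)[:,:,::-1])
R=np.array(i["R"]);print(-R.T@np.array(i["t"]),env.observe()["tool_pos"])
E
```

```text
time: 8.17
tool_pos: [590.3, -248.2, 290.5]
orientation: [179.9, -0.1, 170.5]
force: [0.2, 1.0, -0.7]
grip_width: 88.2
gripper_force: 0.0
[ 520.18247235 -236.90015705  436.78636967] [ 590.27408935 -247.73739565  291.02095478]
```

View pics/w3c.png

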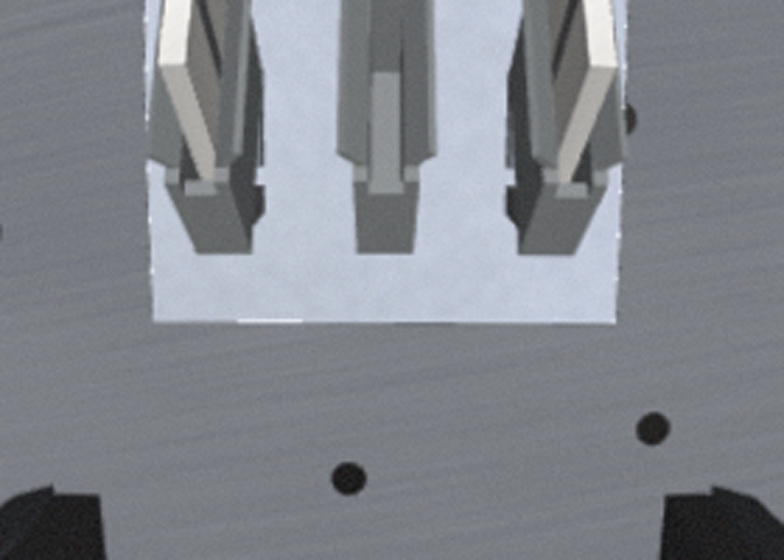

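Run:
```python
from h import *
im=cv2.imread("pics/w3.png");cv2.imwrite("pics/w3d.png",cv2.resize(im[40:190,225:385],None,fx=5,fy=4,interpolation=2))
```

```text
(no output)
```

View pics/w3d.png

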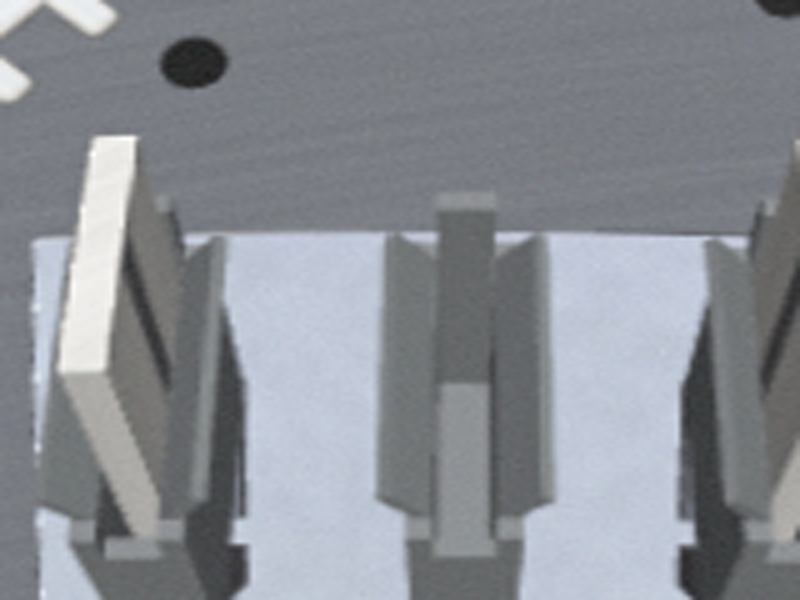

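The empty pocket shows its robot-side end wall top at crop (437–495,208). The lip corners are at (387,236), (546,236), (377,500) and (553,503). I'll solve the pocket position linearly from rays through these corners.

Run:
```python
from h import *
import json
i=json.load(open("w3.json"))
f=lambda x,y:((x+.5)/5+225-.5,(y+.5)/4+40-.5); g=lambda x,y:((x+.5)/2.8+180-.5,(y+.5)/2.8+110-.5)
a,b=onz(i,g(153,322),6,True),onz(i,g(616,322),6,True);print("base far edge",a,b,np.linalg.norm(a-b),np.degrees(np.arctan2(*(b-a)[1::-1])))
for yaw in(78.5,79.5,80.5,81.5):
    t=np.radians(yaw-90);ex=np.array([np.cos(t),np.sin(t),0]);ey=np.array([-np.sin(t),np.cos(t),0]);ez=np.array([0,0,1.])
    s,c=.5,np.sqrt(.75);X=c*ex+s*ez;Z=-s*ex+c*ez
    pts=[(f(466,208),(-35,0,80)),(f(387,236),(-35,-13.5,70)),(f(546,236),(-35,13.5,70)),(f(377,500),(35,-13.5,70)),(f(553,503),(35,13.5,70))]
    A=[];B=[]
    for px,(u,v,w) in pts:
        cc,d=ray(i,px,True);P=np.eye(3)-np.outer(d,d);o=u*X+v*ey+w*Z;A.append(P);B.append(P@(cc-o))
    p,res,_,_=np.linalg.lstsq(np.vstack(A),np.hstack(B),rcond=None)
    r=(np.vstack(A)@p-np.hstack(B)).reshape(-1,3);print(yaw,p.round(1),"resid",np.linalg.norm(r,axis=1).round(1))
    q=p-np.array([546.9,-241.2,0]);print("  in base",(q@ex).round(1),(q@ey).round(1))
```

```text
base far edge [ 603.16058236 -350.27654701    6.        ] [ 636.0711149  -152.95040333    6.        ] 200.05176863289614 80.53122476521703
78.5 [ 546.7 -240.8   47.9] resid [1.  1.9 0.4 0.4 2.4]
  in base -0.3 0.3
79.5 [ 546.8 -240.1   47.7] resid [0.5 1.5 0.8 0.9 1.7]
  in base -0.3 1.0
80.5 [ 546.9 -239.4   47.7] resid [0.1 1.  1.3 1.6 1. ]
  in base -0.3 1.8
81.5 [ 547.1 -238.7   47.8] resid [0.5 0.5 1.8 2.3 0.3]
  in base -0.2 2.5
```

Run:
```python
from h import *
shift((565,217,310),55.7)
```

```text
shift [ 0.2532  1.1357 -0.0463] turn 0.2761 y ang 80.55 j6 -113.89606955932653 t 8.2167
```

```bash
python3 -m jog '[[0.2,0.98,-0.05,0.276],[0.2,0.98,-0.05,0.276],[0.2,0.98,-0.05,0.276],[0.2,0.98,-0.05,0.276],[0.2,0.98,-0.05,0.276],[0.2,0.98,-0.05,0.276],[0.2,0.98,-0.05,0.276],[0.2,0.98,-0.05,0.276],[0.2,0.98,-0.05,0.276],[0.2,0.98,-0.05,0.276],[0.2,0.98,-0.05,0.276],[0.2,0.98,-0.05,0.276],[0.2,0.98,-0.05,0.276],[0.2,0.98,-0.05,0.276]]';python3 - <<'E'
from h import *
o=env.observe();i=env.camera_info("wrist");im=env.snapshot("wrist")[:,:,::-1].copy();cv2.imwrite("pics/w4.png",im)
g=cv2.cvtColor(im,cv2.COLOR_BGR2GRAY)
R=np.array(i["R"]);K=np.array(i["mtx"])
def proj(X):
    c=R@np.array(X)+np.array(i["t"]);r=np.hypot(c[0],c[1]);th=np.arctan2(r,c[2]);return K[:2,2]+K[0,0]*th*c[:2]/r
print("pred jaw top",proj((580.8,223.4,160)),"hub",proj((535.2,254.2,50)),"inner/outer",proj((555.9,240.2,160)),proj((605.7,206.6,160)))
cx,cy=map(int,proj((580.8,223.4,160)))
print(cx,cy)
for y in range(cy-50,cy+51,5):print(y,g[y,cx-24:cx+25:2])
E
```

```text
time: 9.38
tool_pos: [576.1, 150.0, 311.5]
orientation: [-180.0, -0.0, 145.6]
force: [0.0, 0.0, -0.3]
grip_width: 88.1
gripper_force: 0.0
pred jaw top [393.97395752 181.26359181] hub [374.11055257 120.06905129] inner/outer [394.78725462 144.51082703] [392.70116904 217.21172221]
393 181
131 [227 215 202 205 223 227 224 223 226 224 224 221 224 221 224 221 221 220
 220 220 220 220 220 220 220]
136 [224 223 224 222 224 225 221 222 222 224 219 223 222 223 221 222 221 219
 220 221 220 219 219 219 220]
141 [225 208 207 213 213 219 223 225 224 225 223 222 219 222 221 221 221 222
 219 220 221 221 219 219 221]
146 [226 109  94  94  91  90  96  92  96  92 136 231 232 233 229 191 220 222
 223 222 220 221 221 221 220]
151 [110 102  94  97  94  92  95  95  92  91 136 230 227 226 225 213 220 220
 222 218 219 218 219 221 220]
156 [117 103  95  94  94  93  90  94  95  92 108 228 227 226 232 224 219 220
 219 218 220 218 221 217 217]
161 [119  98  97  97  94  95  91  93  94  94 105 231 230 228 227 221 219 220
 219 217 219 218 217 218 219]
166 [116  78  81  95  94  97  94  94  94  96 125 228 231 231 228
[... 733 characters left out ...]
 234 230 229 229 214 213 212
 215 211 215 211 211 211 215]
206 [212 211 213 215 217 194 110  92  86  90 205 228 228 226 231 214 209 214
 212 214 213 211 214 214 213]
211 [214 212 214 207 214 211 211 211 143  84 216 225 227 225 226 212 212 215
 212 212 208 209 211 209 210]
216 [214 211 215 212 211 212 212 208 211 212 201 204 204 203 195 211 212 209
 209 211 210 210 202 187 138]
221 [207 212 213 213 208 209 213 211 210 212 211 212 212 211 211 209 186 123
 123 112 113 115 112 114 112]
226 [148 148 165 152 147 134 123 112 115 116 115 115 116 117 116 117 116 113
 115 114 116 115 115 120 114]
231 [121 118 114 116 118 114 112 117 118 119 113 115 116 116 115 112 112 113
 116 114 118 113 117 115 120]
```

Run:
```python
from h import *
i=env.camera_info("wrist");g=cv2.cvtColor(cv2.imread("pics/w4.png"),cv2.COLOR_BGR2GRAY).astype(int)
c=[]
for y in range(147,213):
    r=g[y,380:406];L=np.nonzero((r[:-1]<170)&(r[1:]>=170))[0];a=380+L[0]+(170-r[L[0]])/(r[L[0]+1]-r[L[0]])
    q=np.nonzero(r[int(a)-376:]<224)[0];b=int(a)+4+q[0]-.5;
    if 8<b-a<12:c.append((y,a,b))
c=np.array(c);print(len(c),np.median(c[:,2]-c[:,1]))
f=np.polyfit(c[:,0],(c[:,1]+c[:,2])/2,1)
col=g[138:150,394],g[208:222,394];print(col)
P=[onz(i,(np.polyval(f,y),y),160,True) for y in(143.5,214.5)];d=P[1]-P[0];print(P,np.linalg.norm(d),np.degrees(np.arctan2(d[1],d[0])))
w=[onz(i,(x,180),160,True) for x in c[len(c)//2,1:]];print("thick",np.linalg.norm(w[0]-w[1]))
m=(P[0]+P[1])/2;u=d/np.linalg.norm(d);G=m+20*u;print("centre",m,"grip",G)
shift((G[0],G[1],126),np.degrees(np.arctan2(d[1],d[0]))+90)
```

```text
59 8.93396226415092
(array([223, 223, 224, 221, 215, 219, 227, 231, 232, 230, 228, 228]), array([226, 225, 226, 228, 226, 224, 228, 218, 200, 209, 210, 212, 209,
       209]))
[array([555.1822675 , 240.17042551, 160.        ]), array([604.06006648, 207.8728293 , 160.        ])] 58.58475871931469 -33.456031703053604
thick 7.607033746755559
centre [579.62116699 224.0216274  160.        ] grip [596.30734956 212.99568929 160.        ]
shift [0.0478 0.1585 0.4638] turn -0.0108 y ang 55.58 j6 -52.37210861954713 t 9.4333
```

```bash
python3 -m jog '[[0.048,0.1585,0.05,-0.011],[0.048,0.1585,0.1,-0.011],[0.048,0.1585,0.2,-0.011],[0.048,0.1585,0.3,-0.011],[0.048,0.1585,0.38,-0.011],[0.048,0.1585,0.44,-0.011],[0.048,0.1585,0.464,-0.011],[0.048,0.1585,0.464,-0.011],[0.048,0.1585,0.464,-0.011]]' 0 && python3 -m jog '[[0,0,0,0],[0,0,0,0],[0,0,0,0],[0,0,0,0],[0,0,0,0],[0,0,0,0],[0,0,0,0],[0,0,0,0],[0,0,0,0],[0,0,0,0]]' 1 15
```

```text
time: 10.18
tool_pos: [596.9, 213.7, 127.1]
orientation: [179.9, 0.1, 146.6]
force: [0.5, 0.8, 0.5]
grip_width: 43.8
gripper_force: 0.0
time: 11.02
tool_pos: [596.4, 214.2, 126.3]
orientation: [180.0, 0.0, 146.6]
force: [-0.1, 0.3, 3.5]
grip_width: 7.8
gripper_force: 15.0
```

```bash
python3 -m jog '[[0,0,-0.01,0],[0,0,-0.02,0],[0,0,-0.04,0],[0,0,-0.06,0],[0,0,-0.09,0],[0,0,-0.12,0],[0,0,-0.16,0],[0,0,-0.2,0],[0,0,-0.25,0],[0,0,-0.3,0],[0,0,-0.35,0],[0,0,-0.4,0],[0,0,-0.4,0],[0,0,-0.4,0]]';python3 - <<'E'
from h import *
im=env.snapshot("wrist")[:,:,::-1];cv2.imwrite("pics/w5.png",im)
s=env.snapshot("scene")[:,:,::-1];cv2.imwrite("pics/s2.png",s)
a=cv2.resize(im[230:430,220:420],(400,400),interpolation=2);b=cv2.resize(s[150:350,280:480],(400,400),interpolation=2)
cv2.imwrite("pics/ab.png",np.hstack([a,b]))
E
```

```text
time: 12.18
tool_pos: [596.3, 214.2, 286.6]
orientation: [179.9, 0.1, 146.7]
force: [0.3, -0.0, -3.9]
grip_width: 7.8
gripper_force: 15.0
```

View pics/ab.png

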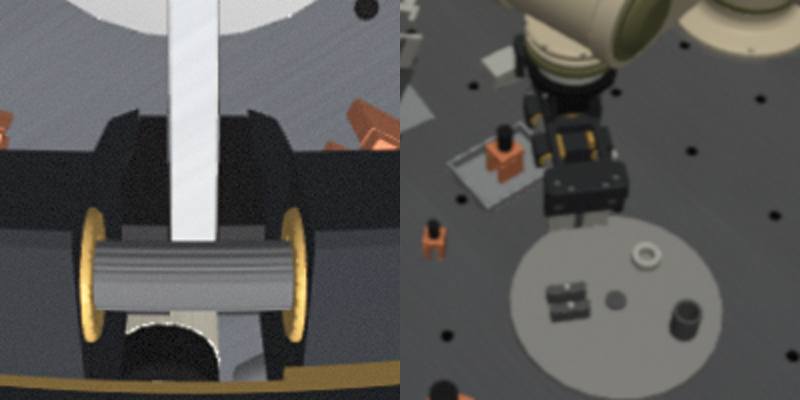

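The coupon hangs in the fingers (left crop, pale strip at 193,120). The jaw is empty and both rings stand (right crop 647,257 and 686,320). Now I'll check its tilt numerically.

```bash
cat >> h.py <<'E'
def wproj(i,X):
    K=np.array(i["mtx"]);c=np.array(i["R"])@np.array(X)+np.array(i["t"]);r=np.hypot(c[0],c[1]);return K[:2,2]+K[0,0]*np.arctan2(r,c[2])*c[:2]/r
def tilts(i,tp,ang,a=20,h=95,out=True):
    """predicted rows of near-side corners for tilt angles; ang=world angle of plate outward dir"""
    u=np.array([np.cos(np.radians(ang)),np.sin(np.radians(ang)),0]);z=np.array([0,0,1.]);g=np.array(tp)+19*z
    for T in(0,10,20,25,30,35):
        s,c=np.sin(np.radians(T)),np.cos(np.radians(T));X=c*u+s*z;Z=-s*u+c*z
        print(T,"topnear",wproj(i,g+(-30-a)*X+(110-h)*Z).round(1),"botnear",wproj(i,g+(-30-a)*X-h*Z).round(1))
E
python3 - <<'E'
from h import *
i=env.camera_info("wrist");o=env.observe();tilts(i,o["tool_pos"],-33.4)
g=cv2.cvtColor(cv2.imread("pics/w5.png"),cv2.COLOR_BGR2GRAY)
for y in range(0,340,6):print(y,g[y,296:346:3])
E
```

```text
0 topnear [317.1 207.6] botnear [316.8 174.1]
10 topnear [317.1 197.2] botnear [316.8 200.5]
20 topnear [317.1 192.4] botnear [316.7 227.3]
25 topnear [317.1 191.9] botnear [316.7 240.8]
30 topnear [317.  192.5] botnear [316.7 254.4]
35 topnear [317. 194.] botnear [316.6 268. ]
0 [115 123 115 120 117 117 116 120 119 115 114 115 121 117 116 114 118]
6 [116 117 117 119 114 118 117 116 113 117 117 121 117 117 114 114 115]
12 [117 115 119 115 115 118 114 116 115 116 113 110 112 121 118 117 122]
18 [115 119 116 111 117 115 113 112 115 113 113 119 118 120 112 119 118]
24 [113 113 116 119 121 127 156 139 124 124 116 113 117 113 116 115 114]
30 [218 219 218 216 216 219 220 217 217 219 216 218 220 221 221 220 222]
36 [218 219 217 219 218 218 218 219 219 221 219 220 220 219 219 221 221]
42 [219 218 218 218 219 219 218 220 220 218 221 221 218 220 221 219 219]
48 [217 218 218 221 217 219 220 221 219 220 219 219 221 221 222 220 221]
54 [219 218 220 221 220 220 219 219 220 220 219 221 221 220 223 221 221]
60 [219 219 220 218 221 220 220 220 221 221 221 221 220 222 220 221 220]
66 [220 220 220 220 
[... 2677 characters left out ...]
8 227 227  96 117 115 112 113 121]
288 [ 51  49  53 180 232 228 228 226 228 227 227 122  47  49  51  51  43]
294 [ 33  24  25 168 225 227 230 227 227 229 230 116  27  26  35  25  30]
300 [ 28  21  33 171 228 229 230 231 233 231 230 106  28  31  32  34  25]
306 [ 28  33  23 162 233 231 231 231 233 235 229  99  23  33  20  27  27]
312 [ 25  32  19 144 233 234 234 232 232 230 231  64  27  29  24  32  31]
318 [ 30  27  28 141 232 231 231 234 233 232 233  48  19  28  31  29  23]
324 [ 29  31  30 136 234 235 233 234 231 232 229  46  28  24  24  24  34]
330 [ 30  26  31 130 234 232 231 231 229 232 227  44  33  31  28  29  23]
336 [ 27  26  33 131 232 230 229 230 232 230 230  37  28  33  31  28  27]
```

The coupon still hangs straight: its near top corner is at row 211, against 208 predicted for no tilt. I'll let the pocket's leaning end wall turn it in the pads, and work out that path now.

```bash
cat >> h.py <<'E'
F=np.array([546.5,-239.5,47.7]);t_=np.radians(-9.5);EX=np.array([np.cos(t_),np.sin(t_),0]);EZ=np.array([0,0,1.])
WX=np.sqrt(.75)*EX+.5*EZ;WZ=-.5*EX+np.sqrt(.75)*EZ
def tcp(x,z,T,a=19,h=95.3):
    s,c=np.sin(np.radians(T)),np.cos(np.radians(T));X=c*EX+s*EZ;Z=-s*EX+c*EZ
    return F+x*WX+z*WZ+(30+a)*X+h*Z-19*EZ
E
python3 - <<'E'
from h import *
p0=tcp(-30,69,0);p=p0+[0,0,58];print(p0,p);shift(p,80.5)
E
```

```text
[ 535.17668963 -237.6051277   168.75575286] [ 535.17668963 -237.6051277   226.75575286]
shift [-0.4945 -1.0263  0.1451] turn -0.265 y ang 56.65 j6 -47.578108141992466 t 12.2833
```

```bash
python3 -m jog '[[-0.02,-0.04,0,0],[-0.05,-0.1,0,-0.02],[-0.08,-0.17,0,-0.05],[-0.12,-0.25,0,-0.08],[-0.16,-0.33,0,-0.11],[-0.2,-0.41,0,-0.14],[-0.24,-0.49,0,-0.17],[-0.28,-0.57,0,-0.2],[-0.32,-0.65,0,-0.23],[-0.36,-0.73,0,-0.265],[-0.4,-0.81,0,-0.265],[-0.43,-0.88,0,-0.265],[-0.46,-0.94,0,-0.265],[-0.48,-0.98,0,-0.265],[-0.49,-1.0,0,-0.265],[-0.49,-1.0,0,-0.265],[-0.49,-1.0,0,-0.265]]' 1 30;python3 - <<'E'
from h import *
p=tcp(-30,69,0)+[0,0,58];shift(p,80.5)
i=env.camera_info("wrist");o=env.observe();im=env.snapshot("wrist")[:,:,::-1];cv2.imwrite("pics/w6.png",im);g=cv2.cvtColor(im,cv2.COLOR_BGR2GRAY)
tilts(i,o["tool_pos"],-9.5,19)
for y in range(150,290,8):print(y,g[y,290:350:3])
E
```

```text
time: 13.7
tool_pos: [540.0, -227.1, 285.2]
orientation: [179.9, -0.1, 170.5]
force: [0.1, 0.8, -2.7]
grip_width: 8.2
gripper_force: 30.0
shift [ 0.0073 -0.0281  0.146 ] turn -0.0001 y ang 80.49 j6 -114.88135992876808 t 13.7
0 topnear [316.9 211.2] botnear [316.2 175.8]
10 topnear [316.8 200.6] botnear [316.2 202.1]
20 topnear [316.7 195.5] botnear [316.1 228.9]
25 topnear [316.6 194.8] botnear [316.1 242.3]
30 topnear [316.6 195.2] botnear [316.1 255.9]
35 topnear [316.6 196.6] botnear [316.1 269.5]
150 [207 204 206 124 110 107 107 199 208 208 210 207 207 208 210 211 214 209
 206 209]
158 [126 119 122 119 107 110 108 131 108 108 141 214 213 212 208 208 208 208
 209 208]
166 [126 121 126  96 109 107 106 110 107 110 146 206 207 206 205 210 207 207
 210 211]
174 [121 120 126  80 110 107 111 109 112 105 148 210 207 207 210 211 209 207
 204 206]
182 [124 120 122  76 106 109 108 122 127 124 124 158 209 206 208 210 209 211
 211 211]
190 [121 123 122  75 152 151 119 119 122 121 126 125 207 206 208 204 206 206
 212 209]
198 [124 121 126  75 155 147 122 120 122 122 125 124 150 210 211 208 208
[... 271 characters left out ...]
209]
230 [208 153 151  79 149 240 244 242 242 244 243 242 243 178 207 207 208 212
 213 211]
238 [209 129 107 122 115 235 243 241 242 243 242 242 242 173 208 209 204 207
 210 211]
246 [205 205 108 106 106 231 243 241 242 245 246 247 244 161 204 208 208 204
 206 211]
254 [204 199 206 205 201 231 247 246 246 244 242 243 241 184 207 207 207 207
 209 210]
262 [207 202 201 207 202 231 244 242 242 244 246 244 244 177 204 203 204 205
 207 208]
270 [134 138 133 130 132 227 245 244 244 244 242 244 244 128 130 132 132 131
 136 132]
278 [133 132 135 135 131 224 243 243 246 246 244 244 244 124 131 133 134 135
 135 131]
286 [124 135 137 133 126 223 245 242 242 241 241 241 241 111 131 130 137 133
  59  46]
```

```bash
python3 -m jog '[[0.007,-0.028,0.03,0],[0.007,-0.028,0.08,0],[0.007,-0.028,0.12,0],[0.007,-0.028,0.146,0],[0.007,-0.028,0.146,0],[0.007,-0.028,0.146,0],[0.007,-0.028,0.146,0]]' 1 18;python3 - <<'E'
from h import *
shift(tcp(-30,69,0)+[0,0,58],80.5)
o=env.observe()["tool_pos"]
for x,z,T in((-30,69,0),(-34,60,0),(-36,50,5),(-36,42,10),(-36,33,16),(-36,25,22),(-35.5,18,28),(-33,12,30),(-31,8,30),(-30,4,30)):
    d=tcp(x,z,T)-o;print((x,z,T),"tx %.4f ty %.4f tz %.4f"%(-d@EX/400,(d@np.array([-EX[1],EX[0],0]))/400,-d[2]/400))
E
```

```text
time: 14.33
tool_pos: [535.9, -237.7, 228.6]
orientation: [-180.0, 0.1, 170.6]
force: [-0.3, -0.0, -2.8]
grip_width: 7.8
gripper_force: 18.0
shift [ 0.0019 -0.0001  0.0045] turn 0.0006 y ang 80.56 j6 -116.04070662466899 t 14.3333
(-30, 69, 0) tx 0.0019 ty -0.0001 tz 0.1495
(-34, 60, 0) tx -0.0007 ty -0.0001 tz 0.1740
(-36, 50, 5) tx 0.0124 ty -0.0001 tz 0.1884
(-36, 42, 10) tx 0.0244 ty -0.0001 tz 0.1978
(-36, 33, 16) tx 0.0403 ty -0.0001 tz 0.2104
(-36, 25, 22) tx 0.0581 ty -0.0001 tz 0.2238
(-35.5, 18, 28) tx 0.0763 ty -0.0001 tz 0.2372
(-33, 12, 30) tx 0.0727 ty -0.0001 tz 0.2474
(-31, 8, 30) tx 0.0634 ty -0.0001 tz 0.2535
(-30, 4, 30) tx 0.0562 ty -0.0001 tz 0.2609
```

```bash
python3 -m jog '[[0.002,0,0.03,0],[0.002,0,0.06,0],[0.002,0,0.075,0],[0.002,0,0.09,0],[0.002,0,0.105,0],[0.002,0,0.12,0],[0.002,0,0.135,0],[0.002,0,0.148,0],[0.002,0,0.148,0]]'
python3 - <<'E'
from h import *
o=env.observe();print(o["tool_pos"],o["force"],o["ft_torque"])
E
```

```text
time: 15.08
tool_pos: [534.3, -238.0, 167.2]
orientation: [180.0, -0.1, 170.5]
force: [1.2, 0.6, -3.6]
grip_width: 7.5
gripper_force: 18.0
[ 534.32104229 -237.96409082  167.2169104 ] [ 1.15051949  0.56331855 -3.56961843] [-0.02769703 -0.08679876 -0.0030582 ]
```

```bash
python3 -m jog '[[-0.0026,0,0.01,0],[-0.0026,0,0.021,0],[0.004,0,0.029,0],[0.0105,0,0.036,0],[0.0165,0,0.0405,0],[0.0225,0,0.045,0],[0.0225,0,0.045,0]]' 1 12
python3 - <<'E'
from h import *
i=env.camera_info("wrist");o=env.observe();im=env.snapshot("wrist")[:,:,::-1];cv2.imwrite("pics/w7.png",im);g=cv2.cvtColor(im,cv2.COLOR_BGR2GRAY)
tilts(i,o["tool_pos"],-9.5,19)
for y in range(100,290,7):print(y,g[y,296:344:3])
E
```

```text
time: 15.67
tool_pos: [525.3, -236.6, 150.3]
orientation: [-180.0, -0.0, 170.5]
force: [1.1, -0.2, -2.1]
grip_width: 7.5
gripper_force: 12.0
0 topnear [316.8 211.4] botnear [316.4 175.7]
10 topnear [316.8 200.7] botnear [316.4 202. ]
20 topnear [316.7 195.6] botnear [316.3 228.7]
25 topnear [316.7 194.9] botnear [316.3 242.2]
30 topnear [316.7 195.3] botnear [316.3 255.8]
35 topnear [316.6 196.6] botnear [316.3 269.4]
100 [137 132 135 131 127 133 130 129 129 137 130 136 135 135 131 127]
107 [135 129 132 133 131 131 135 134 126 132 132 132 137 135 134 134]
114 [132 131 129 130 132 128 128 128 126 129 129 129 131 132 132 130]
121 [130 133 136 137 139 134 131 130 131 130 129 131 133 133 126 132]
128 [128 128 131 134 134 134 131 132 134 133 134 131 131 128 129 130]
135 [130 130 129 134 136 133 130 132 127 129 131 133 131 131 132 133]
142 [136 136 138 136 132 130 129 132 130 132 129 133 134 135 135 136]
149 [132 132 135 135 132 132 132 132 132 134 133 133 136 136 136 132]
156 [136 133 134 132 133 132 130 130 128 131 131 126 132 127 130 126]
163 [209 205 208 205 208 209 206 210 212 208 210
[... 581 characters left out ...]

226 [119 121 119 227 244 244 243 243 243 242 243 117 109 106 107 121]
233 [122 126 120 224 244 242 241 244 247 246 245 117 111 107 108 126]
240 [122 118 123 221 246 247 246 245 244 243 243 116 105 108 107 123]
247 [122 123 122 215 244 243 242 243 244 245 246 113 106 109 110 115]
254 [122 122 121 205 244 244 245 245 245 245 243 111 107 110 111 115]
261 [123 122 122 211 244 245 243 245 244 246 246 110 107 109 111 115]
268 [124 121 122 207 244 245 246 247 244 243 241 109 108 106 108 106]
275 [124 123 121 196 247 243 244 243 241 242 242 105 107 107 109 107]
282 [123 122 122 195 242 241 241 244 244 242 245 119 108 101 109 109]
289 [ 34  35  34 194 242 242 244 245 245 245 245  84  28  35  29  34]
```

The coupon is pivoting as planned (near corner row 213→202, about 9°). I'll carry on.

```bash
python3 -m jog '[[0.008,0,0.0065,0],[0.016,0,0.013,0],[0.025,0,0.0195,0],[0.034,0,0.026,0],[0.043,0,0.033,0],[0.052,0,0.04,0],[0.05,0,0.045,0],[0.048,0,0.05,0],[0.048,0,0.05,0]]'
python3 - <<'E'
from h import *
i=env.camera_info("wrist");o=env.observe();im=env.snapshot("wrist")[:,:,::-1];cv2.imwrite("pics/w8.png",im);g=cv2.cvtColor(im,cv2.COLOR_BGR2GRAY)
tilts(i,o["tool_pos"],-9.5,19);print(o["tool_pos"],"target",tcp(-33,12,30))
for y in range(150,290,7):print(y,g[y,296:344:3])
E
```

```text
time: 16.47
tool_pos: [506.6, -233.4, 129.7]
orientation: [180.0, -0.1, 170.5]
force: [-0.1, 0.3, -3.5]
grip_width: 8.1
gripper_force: 12.0
0 topnear [316.9 211.2] botnear [316.3 175.8]
10 topnear [316.8 200.6] botnear [316.3 202.1]
20 topnear [316.7 195.5] botnear [316.3 228.9]
25 topnear [316.7 194.8] botnear [316.2 242.3]
30 topnear [316.7 195.2] botnear [316.2 255.9]
35 topnear [316.6 196.6] botnear [316.2 269.5]
[ 506.64646669 -233.35462121  129.69416418] target [ 507.25215166 -232.93216266  129.62452583]
150 [130 128 130 127 125 127 132 129 129 128 128 131 130 129 131 132]
157 [136 134 129 130 129 129 129 128 132 130 131 129 128 130 128 131]
164 [131 127 132 128 129 133 127 134 133 127 132 129 127 127 125 130]
171 [132 129 131 133 129 130 133 132 130 130 130 132 133 133 131 131]
178 [129 128 135 130 133 135 134 134 132 135 128 129 132 131 127 129]
185 [131 129 125 125 126 124 126 123 131 125 127 127 128 128 128 128]
192 [206 202 202 188 241 240 244 243 242 241 216 205 207 210 208 209]
199 [208 205 202 195 243 241 239 239 239 239 221 208 206 204 206 206]
206 [208 207 208 196 242 241 239 238 239 238 219 206 203 205 205 204]
213 [209 204 204 193 238 239 239 237 242 243 225 188 200 207 208 208]
220 [210 207 207 199 240 242 243 241 242 238 222 185 207 206 206 206]
227 [143 149 156 175 243 240 239 239 241 242 226 149 153 152 151 112]
234 [120 122 121 164 242 240 242 240 240 240 233 105 106 105 107 105]
241 [123 122 121 169 242 239 240 242 243 243 235 103 106 108 107 104]
248 [121 120 125 172 243 243 242 241 240 239 231 103 106 106 107 107]
255 [122 121 120 165 240 239 239 239 240 242 229 106 106 106 107 104]
262 [121 120 119 156 238 239 240 239 241 243 232 108 108 107 106 106]
269 [120 119 121 172 241 242 244 242 242 245 239 105 103 107 107 107]
276 [123 122 119 178 242 243 245 245 244 243 239 107 105 107 106 106]
283 [120 119 123 176 244 244 242 242 245 244 244 102 105 105 103 107]
```

```bash
python3 -m jog '[[-0.004,0,0.004,0],[-0.009,0,0.008,0],[-0.013,0,0.0127,0],[-0.013,0,0.0127,0],[-0.013,0,0.0127,0]]' && python3 -m jog '[[0,0,0,0],[0,0,0,0],[0,0,0,0],[0,0,0,0],[0,0,0,0]]' 0.55
python3 - <<'E'
from h import *
i=env.camera_info("wrist");o=env.observe();im=env.snapshot("wrist")[:,:,::-1];cv2.imwrite("pics/w9.png",im);g=cv2.cvtColor(im,cv2.COLOR_BGR2GRAY)
for nm,x in(("home c",0),("x-5",-5),("x+5",5)):print(nm,"topnear",wproj(i,F+(x-30)*WX+110*WZ),"topfar",wproj(i,F+(x+30)*WX+110*WZ))
for y in range(150,340,7):print(y,g[y,296:344:3])
E
```

```text
time: 16.93
tool_pos: [512.0, -234.3, 125.0]
orientation: [180.0, -0.0, 170.5]
force: [0.2, 0.2, -3.1]
grip_width: 8.0
gripper_force: 12.0
time: 17.35
tool_pos: [512.0, -234.4, 125.5]
orientation: [-180.0, 0.0, 170.5]
force: [0.3, 0.4, -0.2]
grip_width: 20.0
gripper_force: 0.0
home c topnear [318.34871614 202.86394076] topfar [318.46972909 359.94662489]
x-5 topnear [318.32878773 191.04118502] topfar [318.46993519 346.4291053 ]
x+5 topnear [318.36754883 214.9676327 ] topfar [318.46748812 373.39290181]
150 [134 137 137 132 131 130 131 132 136 131 132 130 131 131 129 128]
157 [130 130 131 134 133 136 132 135 135 133 134 132 130 130 127 130]
164 [133 130 133 131 131 131 131 132 133 134 134 137 135 129 130 132]
171 [131 133 131 134 136 135 135 136 135 135 133 134 132 131 133 133]
178 [130 131 133 129 132 129 128 130 132 126 129 130 127 133 133 131]
185 [206 205 207 205 205 208 207 210 207 208 208 210 210 213 210 211]
192 [209 209 206 208 222 240 242 244 244 244 215 212 209 214 210 211]
199 [206 210 212 208 230 242 240 239 241 242 219 207 210 210 208 212]
206 [213 209 211 207 230 242 240 2
[... 665 characters left out ...]

276 [124 124 122 125 243 243 244 245 246 247 212 120 106 108 107 110]
283 [123 120 124 125 245 247 247 246 246 245 208 117 107 105 112 106]
290 [126 124 125 116 246 246 246 244 245 245 204 120 105 109 110  29]
297 [124 124 124 117 244 244 245 245 245 245 205 118 112 107 103  34]
304 [124 126 122 122 247 246 245 244 243 242 203 116 107 104 103  27]
311 [124 123 124 120 247 245 244 244 244 243 197 118 106 108 103  30]
318 [126 127 124 121 246 244 244 242 240 240 191 117 107 109  97  34]
325 [125 125 123 127 243 240 243 244 242 242 186  99 106 110  94  30]
332 [124 122 122 132 245 241 243 241 242 243 185  97 108 108 104  31]
339 [124 120 125 123  81 167 167 165 166 168  78 103 109 109 108  38]
```

```bash
python3 -m jog '[[0,0,-0.03,0],[0,0,-0.07,0],[0,0,-0.12,0],[-0.05,0,-0.2,0],[-0.12,0,-0.3,0],[-0.18,0,-0.36,0],[-0.2,0,-0.4,0],[-0.2,0,-0.4,0],[-0.2,0,-0.4,0]]'
python3 - <<'E'
from h import *
i=env.camera_info("wrist");o=env.observe();im=env.snapshot("wrist")[:,:,::-1];cv2.imwrite("pics/w10.png",im);g=cv2.cvtColor(im,cv2.COLOR_BGR2GRAY)
EY=np.array([-EX[1],EX[0],0])
m=(g>190).astype(np.uint8)
for y in(-60,0,60):
    a,b=[wproj(i,F+y*EY+x*WX+110*WZ) for x in(-30,30)];print(y,"pred near",a.round(1),"far",b.round(1))
    c=((a+b)/2).astype(int)
    lo,hi=int(a[1])-25,int(b[1])+25
    print("  strip rows",[(r,g[r,int(round(a[0]+(b[0]-a[0])*(r-a[1])/(b[1]-a[1])))]) for r in range(lo,hi,2)])
# chill in tray
s=env.snapshot("scene")[:,:,::-1].copy();t=env.snapshot("top")[:,:,::-1].copy();cv2.imwrite("pics/s3.png",s);cv2.imwrite("pics/t3.png",t)
E
```

```text
time: 18.15
tool_pos: [590.8, -247.5, 284.6]
orientation: [180.0, -0.0, 170.5]
force: [-0.2, -0.1, -0.4]
grip_width: 19.2
gripper_force: 0.0
-60 pred near [242.9  74.2] far [235.5 136.5]
  strip rows [(49, np.uint8(134)), (51, np.uint8(135)), (53, np.uint8(135)), (55, np.uint8(135)), (57, np.uint8(135)), (59, np.uint8(134)), (61, np.uint8(132)), (63, np.uint8(130)), (65, np.uint8(133)), (67, np.uint8(136)), (69, np.uint8(129)), (71, np.uint8(134)), (73, np.uint8(244)), (75, np.uint8(245)), (77, np.uint8(240)), (79, np.uint8(243)), (81, np.uint8(240)), (83, np.uint8(242)), (85, np.uint8(243)), (87, np.uint8(241)), (89, np.uint8(243)), (91, np.uint8(241)), (93, np.uint8(243)), (95, np.uint8(244)), (97, np.uint8(240)), (99, np.uint8(241)), (101, np.uint8(243)), (103, np.uint8(243)), (105, np.uint8(245)), (107, np.uint8(243)), (109, np.uint8(245)), (111, np.uint8(244)), (113, np.uint8(244)), (115, np.uint8(244)), (117, np.uint8(245)), (119, np.uint8(244)), (121, np.uint8(243)), (123, np.uint8(243)), (125, np.uint8(241)), (127, np.uint8(240)), (129, np.uint8(240)), (131, np.uint8(235)), (
[... 2134 characters left out ...]
97, np.uint8(240)), (99, np.uint8(241)), (101, np.uint8(243)), (103, np.uint8(246)), (105, np.uint8(244)), (107, np.uint8(244)), (109, np.uint8(246)), (111, np.uint8(245)), (113, np.uint8(244)), (115, np.uint8(243)), (117, np.uint8(245)), (119, np.uint8(243)), (121, np.uint8(243)), (123, np.uint8(242)), (125, np.uint8(239)), (127, np.uint8(239)), (129, np.uint8(240)), (131, np.uint8(242)), (133, np.uint8(197)), (135, np.uint8(179)), (137, np.uint8(153)), (139, np.uint8(118)), (141, np.uint8(106)), (143, np.uint8(104)), (145, np.uint8(112)), (147, np.uint8(109)), (149, np.uint8(108)), (151, np.uint8(110)), (153, np.uint8(117)), (155, np.uint8(111)), (157, np.uint8(113)), (159, np.uint8(113))]
```

Run:
```python
from h import *
p=F-1*WX+110*WZ;print(p);shift((p[0],p[1],165),80.5)
# two-unknown fix (x,z) relative to neighbours from edge rows, subpixel
i=env.camera_info("wrist");g=cv2.cvtColor(cv2.imread("pics/w10.png"),cv2.COLOR_BGR2GRAY).astype(float);EY=np.array([-EX[1],EX[0],0])
pr=lambda y,x,z,e:wproj(i,F+y*EY+(x+e)*WX+(110+z)*WZ)
off={}
for y in(-60,0,60):
    a,b=pr(y,0,0,-30),pr(y,0,0,30);rows=np.arange(a[1]-12,b[1]+8,.1)
    v=np.array([cv2.getRectSubPix(g.astype(np.float32),(1,1),(float(a[0]+(b[0]-a[0])*(r-a[1])/(b[1]-a[1])),float(r)))[0,0] for r in rows])
    n=rows[np.argmax(v>188)];k=rows[len(v)-1-np.argmax(v[::-1]>212)];off[y]=np.array([n-a[1],k-b[1]])
d=off[0]-(off[-60]+off[60])/2
J=np.array([[(pr(0,*( (1,0) if c==0 else (0,1)),e)-pr(0,0,0,e))[1] for c in(0,1)] for e in(-30,30)])
print(off,d,J,"x,z",np.linalg.solve(J,d))
```

```text
[ 491.40014353 -230.27944626  142.46279442]
shift [0.2488 0.0009 0.2974] turn -0.0003 y ang 80.48 j6 -113.8075956299101 t 18.3
{-60: array([-3.6       , -6.38270345]), 0: array([-4.7       , -7.23452505]), 60: array([-3.1       , -5.83395329])} [-1.35       -1.12619668] [[ 0.92744114 -0.78309446]
 [ 1.1796558  -0.69475508]] x,z [0.20040615 1.9612767 ]
```

It measures z ≈ 2 mm ± a few, so it is close to home. I'll press gently on its top edge with shut fingers to be sure.

```bash
python3 -m jog '[[0.09,0,0.0,0],[0.18,0,0.05,0],[0.249,0.001,0.1,0],[0.249,0.001,0.18,0],[0.249,0.001,0.26,0],[0.249,0.001,0.28,0],[0.249,0.001,0.29,0],[0.249,0.001,0.297,0],[0.249,0.001,0.297,0]]' 1 20 && python3 -m jog '[[0,0,0.0025,0],[0,0,0.005,0],[0,0,0.0075,0],[0,0,0.01,0],[0,0,0.0125,0],[0,0,0.015,0],[0,0,0.0175,0],[0,0,0.02,0],[0,0,0.02,0]]' && python3 -m jog '[[0,0,0.0025,0],[0,0,0.005,0],[0,0,0.0075,0],[0,0,0.01,0],[0,0,0.01,0]]'
```

```text
time: 19.05
tool_pos: [493.1, -231.0, 167.2]
orientation: [-180.0, 0.1, 170.5]
force: [-0.1, 0.2, 0.4]
grip_width: 0.5
gripper_force: 0.0
time: 19.8
tool_pos: [492.7, -230.7, 158.3]
orientation: [180.0, -0.0, 170.5]
force: [-0.0, 0.1, -0.0]
grip_width: 0.6
gripper_force: 0.0
time: 20.22
tool_pos: [492.6, -230.7, 154.2]
orientation: [180.0, -0.0, 170.5]
force: [0.0, -0.2, -0.7]
grip_width: 0.4
gripper_force: 0.0
```

```bash
python3 -m jog '[[0,0,0.0025,0],[0,0,0.005,0],[0,0,0.005,0]]' && python3 -m jog '[[0,0,0.0025,0],[0,0,0.005,0],[0,0,0.005,0]]' && python3 -m jog '[[0,0,0.0025,0],[0,0,0.0025,0],[0,0,0.0025,0]]'&& python3 -m jog '[[0,0,0.0025,0],[0,0,0.0025,0],[0,0,0.0025,0]]'
```

```text
time: 20.47
tool_pos: [492.6, -230.7, 152.3]
orientation: [180.0, -0.0, 170.5]
force: [-0.5, 1.5, -0.2]
grip_width: 0.4
gripper_force: 0.0
time: 20.72
tool_pos: [492.6, -230.7, 150.3]
orientation: [180.0, -0.0, 170.5]
force: [-1.1, 1.1, 0.2]
grip_width: 0.6
gripper_force: 0.0
time: 20.97
tool_pos: [492.7, -230.7, 149.5]
orientation: [180.0, -0.0, 170.5]
force: [0.0, -0.5, 0.0]
grip_width: 0.4
gripper_force: 0.0
time: 21.22
tool_pos: [492.7, -230.7, 148.4]
orientation: [180.0, -0.0, 170.5]
force: [-0.4, 0.2, 0.1]
grip_width: 0.9
gripper_force: 0.0
```

```bash
for k in 1 2 3; do :; done; python3 -m jog '[[0,0,0.0025,0],[0,0,0.0025,0],[0,0,0.0025,0]]' | grep -E "pos|force:" && python3 -m jog '[[0,0,0.0025,0],[0,0,0.0025,0],[0,0,0.0025,0]]'| grep -E "pos|force:" && python3 -m jog '[[0,0,0.0025,0],[0,0,0.0025,0],[0,0,0.0025,0]]'| grep -E "pos|force:"
```

```text
tool_pos: [492.7, -230.7, 147.4]
force: [0.5, 0.3, -0.3]
gripper_force: 0.0
tool_pos: [492.7, -230.7, 146.4]
force: [-0.1, -0.8, -0.6]
gripper_force: 0.0
tool_pos: [492.7, -230.7, 145.4]
force: [0.2, 0.5, 0.4]
gripper_force: 0.0
```

```bash
python3 -m jog '[[0,0,0.0025,0],[0,0,0.0025,0],[0,0,0.0025,0]]' | grep -E "pos|force:" && python3 -m jog '[[0,0,0.0025,0],[0,0,0.0025,0],[0,0,0.0025,0]]'| grep -E "pos|force:" && python3 -m jog '[[0,0,0.0025,0],[0,0,0.0025,0],[0,0,0.0025,0]]'| grep -E "pos|force:"
```

```text
tool_pos: [492.7, -230.7, 144.4]
force: [0.2, 0.5, -0.2]
gripper_force: 0.0
tool_pos: [492.7, -230.7, 143.4]
force: [-0.4, 0.4, -0.1]
gripper_force: 0.0
tool_pos: [492.7, -230.7, 142.4]
force: [-0.3, -0.7, -0.3]
gripper_force: 0.0
```

```bash
for i in 1; do :; done; python3 -m jog '[[0,0,0.0025,0],[0,0,0.0025,0],[0,0,0.0025,0]]' | grep -E "pos|^force:" && python3 -m jog '[[0,0,0.0025,0],[0,0,0.0025,0],[0,0,0.0025,0]]'| grep -E "pos|^force:" && python3 -m jog '[[0,0,0.0025,0],[0,0,0.0025,0],[0,0,0.0025,0]]'| grep -E "pos|^force:" && python3 -m jog '[[0,0,0.0025,0],[0,0,0.0025,0],[0,0,0.0025,0]]'| grep -E "pos|^force:"
```

```text
tool_pos: [492.7, -230.7, 141.4]
force: [0.3, -0.4, 0.9]
tool_pos: [492.8, -230.8, 140.8]
force: [0.7, -0.0, 3.6]
tool_pos: [493.0, -230.9, 140.3]
force: [-1.6, 0.9, 8.0]
tool_pos: [493.1, -231.0, 140.1]
force: [-2.9, 1.8, 13.9]
```

The fingers meet firm contact at TCP z ≈ 141. As a reference I'll touch a fixed neighbour plate the same way, 60 mm across: equal heights mean the coupon is fully home.

```bash
python3 -m jog '[[0,0,-0.02,0],[0,0,-0.06,0],[0,0,-0.1,0],[0,0.075,-0.1,0],[0,0.15,-0.1,0],[0,0.15,-0.06,0],[0,0.15,-0.03,0],[0,0.15,-0.02,0],[0,0.15,-0.02,0],[0,0.15,-0.02,0]]' | grep -E "pos|^force:"&& python3 -m jog '[[0,0,0.0025,0],[0,0,0.005,0],[0,0,0.0075,0],[0,0,0.0075,0]]' | grep -E "pos|^force:" && python3 -m jog '[[0,0,0.0025,0],[0,0,0.0025,0],[0,0,0.0025,0]]'| grep -E "pos|^force:" && python3 -m jog '[[0,0,0.0025,0],[0,0,0.0025,0],[0,0,0.0025,0]]'| grep -E "pos|^force:"&& python3 -m jog '[[0,0,0.0025,0],[0,0,0.0025,0],[0,0,0.0025,0]]'| grep -E "pos|^force:"
```

```text
tool_pos: [502.7, -171.9, 146.7]
force: [-0.0, 0.2, 0.2]
tool_pos: [502.6, -171.7, 143.5]
force: [-0.1, 0.6, 0.5]
tool_pos: [502.6, -171.6, 142.5]
force: [0.1, 0.4, -0.5]
tool_pos: [502.6, -171.5, 141.4]
force: [-0.3, -0.1, -0.3]
tool_pos: [502.8, -171.6, 140.7]
force: [1.1, -0.1, 2.1]
```

The neighbour makes contact at the same height (140.7 against 140.8), so the coupon is fully home. Now I'll retreat, check the chill block and hand in.

```bash
python3 -m jog '[[0,0,-0.05,0],[0,0,-0.15,0],[0,0,-0.25,0],[0,0,-0.35,0],[0,0,-0.35,0],[0,0,-0.35,0],[0,0,-0.35,0],[0,0,-0.35,0]]' | grep -E "pos|^force"
python3 - <<'E'
from h import *
si,ti=env.camera_info("scene"),env.camera_info("top")
S=env.snapshot("scene")[:,:,::-1];T=env.snapshot("top")[:,:,::-1]
def q(im,px):
    x0,y0=int(px[0])-22,int(px[1])-22;h=cv2.cvtColor(np.ascontiguousarray(im[y0:y0+44,x0:x0+44]),cv2.COLOR_BGR2HSV)
    ys,xs=np.nonzero(cv2.inRange(h,(3,110,90),(18,255,255)));return xs.mean()+x0,ys.mean()+y0
def pr(i,X):
    c=np.array(i["mtx"])@(np.array(i["R"])@np.array(X)+np.array(i["t"]));return c[:2]/c[2]
a,b=q(S,pr(si,(480,2,40))),q(T,pr(ti,(480,2,45)));print(a,b,tri(ray(si,a),ray(ti,b)))
print(env.observe()["time"]);print(env.close_job())
E
```

```text
tool_pos: [502.1, -171.3, 278.9]
force: [0.3, 0.2, -1.2]
(np.float64(331.90763052208837), np.float64(229.7991967871486)) (np.float64(339.5581395348837), np.float64(262.6511627906977)) (array([479.86979868,   2.62969973,  24.6702496 ]), np.float64(0.4705955817390087))
26.4
the job is handed in; nothing more can be done
None
```

The job is handed in at 26.4 s: the chill block stands upright in the tray, and the coupon is released in the middle pocket, fully home (its top edge is within about 0.5 mm of a fixed neighbour's height).

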